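Tip the stove stones out to dry and hold the dryer paddle half-way

TASK

Turn the crank of the small hanging pail to tip all four stove stones out into the tray below it, then turn the pail back upright. Then press the dryer's spring-loaded paddle half-way down, so that it is level, and keep holding it there: the program finishes while still holding it pressed. Leave the ladle, spray bottle and massager where they are.

Things in the scene. Friction and masses are not known exactly. Their poses are not given: they have to be found in the camera images.
- station: Tipping station, fixed: steel tray 270 (x) x 180 (y) mm, 45 deep, 7 mm thick, open on top, running from x = -90 to +180; two wooden posts 205 mm tall at y = -99 and +99 carry a small pail between them. Origin on the shelf below the pail's pivot; x: the way the pail tips, y: along the pivot towards the crank, z up. Stands left or right, turned up to 0.3 rad
- pail_pivot (a point): middle of the pail's horizontal pivot axis, 180 mm above the shelf, axes as the station. The birch pail (hollow, 120 mm high, 144 mm over the rim, 7 mm wall, flared, inner floor 62 mm below and rim 50 mm above the pivot) hangs on it
- pail (a joint): tilt of the pail in rad: 0 upright (against its stop), growing as it tips towards the station's +x, stop at 2.4. The mouth is level-sideways at 1.57 and points steeply down from 2.2. A stiff hinge (0.3 N m friction) keeps it where it is left
- crank_grip (a point): grip point on the crank's round wooden peg (16 mm thick, 62 long, along station y), fixed to the pail by a thin arm, 148 mm from the pail's middle along +y, 28 mm from the peg's free end; open space below. Crank radius 80 mm: with the pail tipped by q rad the point is at station x = -80 cos(q + 0.349) mm, 80 sin(q + 0.349) mm above the pivot, so it starts robot-side and goes over the top
- stone1 (a point): centre of a blocky stone, one of the four grey stove stones, about 37 x 31 x 28 mm, 80 g, that start side by side on the pail's inner floor
- stone2 (a point): centre of a round stone, one of the four grey stove stones, about 36 x 36 x 29 mm, 80 g, that start side by side on the pail's inner floor
- stone3 (a point): centre of a blocky stone, one of the four grey stove stones, about 33 x 34 x 30 mm, 80 g, that start side by side on the pail's inner floor
- stone4 (a point): centre of a round stone, one of the four grey stove stones, about 36 x 36 x 27 mm, 80 g, that start side by side on the pail's inner floor
- dryer: Warm-air stone dryer, fixed to the shelf, a grey box 200 x 120 x 85 mm with side grilles and, on top, a wooden hold-to-run paddle. Origin under the box's middle on the shelf; z up, x points from the paddle's free end towards its hinge. It stands on the side that the station does not, turned by up to 0.4 rad
- paddle (a joint): how far the paddle is pressed, in rad: 0 released (free end raised 0.2 rad above level), 0.2 half-way (paddle level), 0.4 fully down. The spring needs about 0.7 N m at half-way (6 N at paddle_press) and 1.1 N m fully down, and lifts the paddle when let go
- paddle_press (a point): pressing point on the paddle's upper face, on its middle line, 120 mm from the hinge and 30 mm from the free end. The paddle is a wooden plate 150 x 60 x 12 mm, hinge axis along dryer y at dryer x = +75 mm, 125 mm above the shelf. Here half travel lowers the point by 24 mm, to 131 mm above the shelf
- ladle_cup (a point): bystander: centre of the cup (84 mm wide, 40 mm high) of a long-handled birch ladle lying on the shelf, whole length about 380 mm; not to be moved
- spray_mid (a point): bystander: amber glass spray bottle with black trigger, 72 mm wide, 183 mm high; point 90 mm up; not to be moved
- roller_mid (a point): bystander: wooden back massager with four dark balls, 240 mm long, 42 mm high, lying flat; not to be moved

How it is judged:
By the outcome, as a careful person would: the job done as asked, in the order asked, and still so for the second after the job is handed in, while the arm keeps its last pose, push and grip.
It also fails if it takes over 61 s, if anything falls off the work surface, if the arm or the gripper's body presses on something with over 40 N, if the wrist force passes 120 N, or if a joint passes its speed limit or range.

ROBOT

A 7-joint arm with a two-finger parallel gripper is mounted at the origin on the work surface. World frame = base frame: x ahead of the robot, y to its left, z up, the work surface at z = 0. Lengths are in m, angles in rad, forces in N, time in s.
With the tool pointing down it reaches from about 0.425 to 0.925 m from the base axis. Payload 6.8 kg.
Tool frame: the origin (TCP) lies at the very end of the fingers, on their centre line; the grasp point (between the pads) lies 19 mm behind it; z points along the fingers, y is the line along which they close (so a half turn about z gives the same grasp; the last joint's range is limited). The gripper opens to 85 mm and grips with 20 to 120 N. Pads are 22 mm wide; open, the fingers measure 114 mm over their backs; the gripper's body (76 mm by 85 mm) begins 54 mm behind the grasp point. The pads swing forward as they close: fully open they stand 13 mm farther back than shut.
Start: joints at [-1.304, 0.477, 0.022, 1.555, -0.011, 1.109, -0.083], TCP at [0.247, 0.628, 0.231] pointing down, gripper open.
Joint ranges: [-2.96, 2.96], [-0.34, 2.1], [-1.41, 1.46], [0.24, 2.44], [-1.37, 4.51], [0.17, 1.92], [-2.96, 2.96]. Speed limits (rad/s): [2.39, 2.39, 3.14, 3.14, 3.14, 3.14, 3.14].

INTERFACE

Orientations are given as a rotation vector (axis times angle).
In Python, from bench import monitor, optics, r gives the robot as it stands.
- The arm moves only by the shell command python3 -m crank 'ROWS' [OPENING] [FORCE]. ROWS is JSON, a list of rows, each a list of 2 entries, a list of its own where there are three numbers: the shift along the tool's x, y, z in cm, then the turn, a rotation vector about the tool's x, y, z in rad. A call has 1 to 5 rows; each row shifts and turns the commanded pose from where the row before left it, along the tool's axes as they then stand; what a row does not reach is not made up. A row lasts 1/10 s, in which the tool goes at most 50 mm and 8.59 degrees, less where a joint would pass 70% of its speed; a pose out of reach is approached as far as the arm can. A call is refused whole if a number of a shift passes 5 or a number of a turn 0.15, either way. A call with a gripper value outside its range is refused whole. OPENING is the finger opening in cm, from 0 to 8.54, set as the call begins (- or left out, the last holds). The fingers move at their own pace and stop on an object; FORCE is the grip in N (left out, the last holds). Time passes only in rows, so rows that do not move let the fingers close. It gives the time, the measured TCP pose, the force, the opening and the grip force at its end, in the units of the state.
- monitor.get_obs(): the state, without advancing time (a new reading comes with each control period).
- optics.grab_frame(name): name is "side" or "top"; returns (picture, depth): 480x640x3 uint8, red, green, blue; 480x640 float32, m along the optical axis (not along the pixel's ray), 0 where there is no reading.
- optics.camera_model(name): a dict with "vertical_fov" (degrees; the focal length in pixels is half the picture's height over the tangent of half this angle, whatever the lens; pixels are square), "cx", "cy" (the principal point, pixels), "R" (3x3) and "t" (3): a world point X has camera coordinates R X + t. Camera axes: x right, y down, z forward; pixel columns grow to the right and rows downward; lengths in m; the calibration is good to about 2 mm. A picture is of the moment at which its call begins. camera_model takes no time and is no camera call.
- r.hand_in(): hands the job in; it is judged then, once.
The state is a dict: "clock": time; "joints": joint angles; "qvel": joint speeds; "tau": joint torques, N m; "tcp_pos": TCP position; "orientation": TCP orientation; "contact_force": force on the tool from outside, world axes, zero at the start; "moment": the same for the moment, N m; "grip_width": finger opening in m; "gripper_force": force on a finger pad.
Only numpy, scipy, OpenCV 4.12 (cv2) and the standard library are available. Lean on these libraries where they do the work, as an engineer would, in place of code of your own. Each camera call takes 0.05 s, during which the arm holds its last target. There are 200 camera calls.

## Working session

There is one attempt and no reset: what is moved stays moved. The work goes in short steps, Python scripts to look and compute and a shell command to move; the robot and the scene stay as the last step left them, time stands still between calls to the robot, and variables do not carry over. Pictures are saved under pics/ and viewed, at most 10 in all, crops included, and the job is handed in when it is done.

```bash
ls; mkdir -p pics
python3 - <<'E'
from bench import monitor, optics, r
import cv2, numpy as np
for n in ("side","top"):
    p,d=optics.grab_frame(n); cv2.imwrite(f"pics/{n}0.png",p[:,:,::-1]); np.save(f"{n}_d.npy",d); np.save(f"{n}_p.npy",p)
    m=optics.camera_model(n); print(n,{k:np.round(v,4).tolist() for k,v in m.items()})
print(monitor.get_obs())
E
```

```text
pics
side {'vertical_fov': 54.4359, 'cx': 315.5514, 'cy': 244.8513, 'R': [[0.9282, -0.3719, -0.0101], [-0.1824, -0.4313, -0.8836], [0.3242, 0.822, -0.4682]], 't': [-0.5302, 0.2394, 1.0906]}
top {'vertical_fov': 42.9557, 'cx': 319.2373, 'cy': 239.9188, 'R': [[-0.0277, -0.9996, 0.0086], [-0.9986, 0.0273, -0.0452], [0.045, -0.0098, -0.9989]], 't': [0.0116, 0.5749, 1.5455]}
{'clock': 0.1, 'joints': array([-1.30408969,  0.47777168,  0.02236832,  1.5563068 , -0.01152378,
        1.10930629, -0.08307566]), 'qvel': array([ 0.00066498, -0.00085677,  0.00123919, -0.00343651, -0.00181557,
       -0.00114702,  0.00042228]), 'tau': array([ 3.94146904e-03, -5.97761679e+01,  1.61317136e+00, -2.81951594e+01,
        1.27544085e-02,  5.05486300e-03, -1.65228607e-05]), 'tcp_pos': array([0.24694083, 0.62765387, 0.23040639]), 'orientation': array([-5.85250005e-01, -3.08639485e+00,  2.59458297e-03]), 'contact_force': array([-0.46810771, -0.82643166,  0.05632056]), 'moment': array([0.02190188, 0.03693821, 0.01607165]), 'gripper_force': 0.0, 'grip_width': 0.08550061653135438}
```

View pics/side0.png

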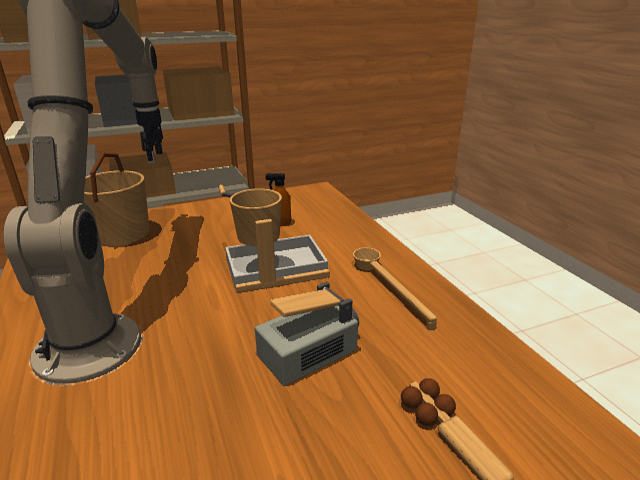

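View pics/top0.png

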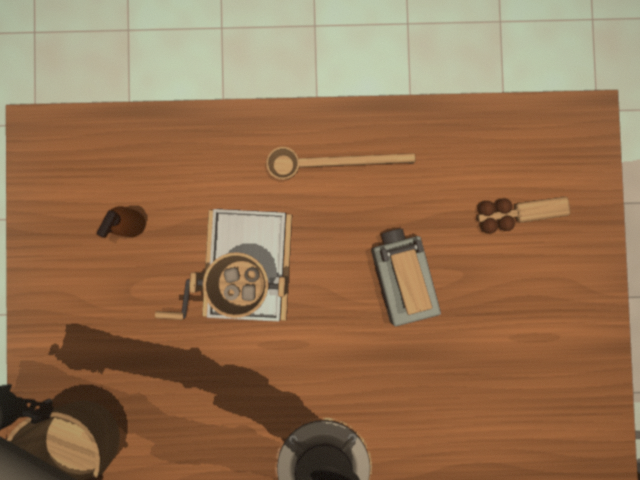

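The side view shows the dryer in the near centre (~(305,340)), the station behind it (~(275,250)), and the ladle, massager and spray bottle clear of both. In the top view the pail is at (236,284) with four stones in it, the crank peg at about (168,316) and the paddle at about (411,282). The start pose is above the big bucket at the lower left.

```bash
cat > h.py <<'E'
import numpy as np, cv2
from bench import monitor, optics, r
def cloud(n,d):
    m=optics.camera_model(n); f=240/np.tan(np.radians(m["vertical_fov"])/2)
    v,u=np.mgrid[:480,:640]
    P=np.stack([(u-m["cx"])/f*d,(v-m["cy"])/f*d,d],-1)
    return (P-np.array(m["t"]))@np.array(m["R"])
def proj(n,X):
    m=optics.camera_model(n); f=240/np.tan(np.radians(m["vertical_fov"])/2)
    c=np.asarray(m["R"])@X+np.asarray(m["t"]); return c[:2]/c[2]*f+[m["cx"],m["cy"]]
def rect(mask):
    pts=np.argwhere(mask)[:,::-1].astype(np.float32); return cv2.minAreaRect(pts)
E
python3 - <<'E'
from h import *
d=np.load("top_d.npy"); p=np.load("top_p.npy"); C=cloud("top",d)
def sub(name,u0,u1,v0,v1,z0,z1):
    S=C[v0:v1,u0:u1].reshape(-1,3); ok=(d[v0:v1,u0:u1].ravel()>0)&(S[:,2]>z0)&(S[:,2]<z1); S=S[ok]
    if len(S)<3: print(name,len(S));return
    (c,wh,a)=cv2.minAreaRect((S[:,:2]*1000).astype(np.float32))
    print(name,len(S),"mean",S.mean(0).round(4),"rect",np.round(c,1),np.round(wh,1),round(a,1),"z",np.percentile(S[:,2],[5,50,95]).round(3))
    return S
sub("peg",150,184,305,325,.19,.23)
sub("peg+arm",150,192,270,325,.15,.23)
sub("postL",180,203,260,300,.195,.215)
sub("postR",270,300,260,310,.195,.215)
S=sub("tray",195,300,200,330,.03,.06)
S=sub("rim",195,275,245,320,.215,.24)
S=sub("paddle",380,435,240,325,.12,.19)
A=np.c_[S[:,:2],np.ones(len(S))];print("plane",np.linalg.lstsq(A,S[:,2],rcond=None)[0])
S=sub("box",360,450,220,330,.07,.1)
S=sub("knob",360,450,220,330,.19,.4)
S=sub("floor",300,360,350,400,-.1,.1)
im=cv2.resize(p[190:340,140:450],None,fx=2.5,fy=2.5,interpolation=cv2.INTER_CUBIC); cv2.imwrite("pics/c1.png",im[:,:,::-1])
E
```

```text
peg 218 mean [0.411  0.3318 0.2124] rect [415.6 334.1] [62.3 28.2] 89.7 z [0.206 0.212 0.218]
peg+arm 428 mean [0.432  0.3148 0.2053] rect [437.9 307.6] [ 56.4 123.3] 47.8 z [0.188 0.208 0.217]
postL 158 mean [0.4758 0.2848 0.2026] rect [470.9 286.2] [21.7 66. ] 71.5 z [0.196 0.203 0.208]
postR 123 mean [0.4647 0.0854 0.2035] rect [464.7  85.7] [13.9 42.6] 87.0 z [0.199 0.203 0.208]
tray 934 mean [0.5336 0.1754 0.0439] rect [517.8 178.8] [207.  272.3] 86.3 z [0.035 0.045 0.05 ]
rim 783 mean [0.4726 0.1894 0.2278] rect [473.3 184.8] [141.6 142.4] 43.6 z [0.218 0.229 0.234]
paddle 1897 mean [ 0.4781 -0.212   0.1438] rect [ 475.7 -213.5] [162.4  97.3] 12.9 z [0.129 0.143 0.159]
plane [-0.18423947 -0.04454222  0.22244281]
box 2199 mean [ 0.463  -0.2065  0.0832] rect [ 480.9 -210.9] [228.6 122.4] 13.0 z [0.075 0.084 0.089]
knob 0
floor 2991 mean [ 0.2313 -0.0211 -0.0006] rect [231.1 -21.2] [151.2 126.8] 88.5 z [-0.006 -0.001  0.005]
```

View pics/c1.png

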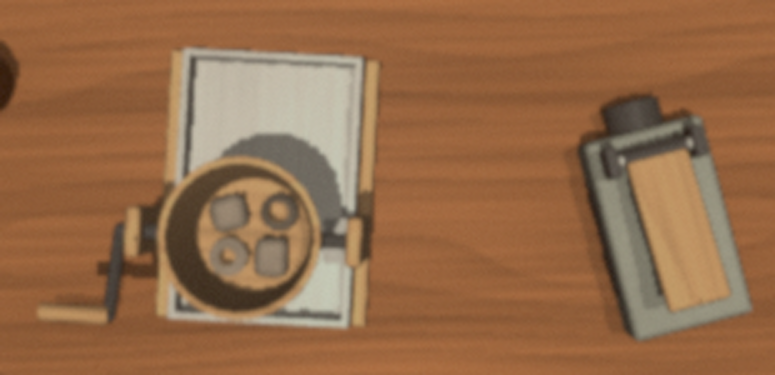

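The crop shows the peg at about (72,314) in crop pixels, the crank arm at (115,270), posts at (135,232) and (355,240), and the paddle from (645,160) to (710,300). I'll refine the peg and paddle by wood colour.

Run:
```python
from h import *
d=np.load("top_d.npy"); p=np.load("top_p.npy"); C=cloud("top",d)
L=cv2.cvtColor(p,cv2.COLOR_RGB2LAB).astype(int)
print("peg px",p[316,165],"table",p[330,165],"paddle",p[285,411],"box",p[318,400])
def sub(name,u0,u1,v0,v1,z0,z1,mask):
    s=np.s_[v0:v1,u0:u1]; ok=(d[s]>0)&(C[s][...,2]>z0)&(C[s][...,2]<z1)&mask[s]; S=C[s][ok]
    c,wh,a=cv2.minAreaRect((S[:,:2]*1000).astype(np.float32))
    e=np.linalg.svd(S[:,:2]-S[:,:2].mean(0))[2][0]
    print(name,len(S),S.mean(0).round(4),"med",np.median(S,0).round(4),np.round(c,1),np.round(wh,1),round(a,1),"dir",e.round(3)); return S
bright=(p[...,0]>150)&(p[...,0].astype(int)-p[...,2]>40)
sub("peg",148,184,308,324,.195,.235,bright)
S=sub("paddle",380,435,240,325,.12,.19,bright)
A=np.c_[S[:,:2],np.ones(len(S))];print(np.linalg.lstsq(A,S[:,2],rcond=None)[0])
for q in [0,.2]:
  th=.23; print("x")
p2=np.load("side_p.npy"); 
yaw=-.06; piv=np.array([.472,.185,.18]); R=np.array([[np.cos(yaw),-np.sin(yaw)],[np.sin(yaw),np.cos(yaw)]])
for nm,o in (("mid",.145),("grip",.148),("free",.176)):
  X=np.r_[piv[:2]+R@[-.0752,o],.2074]; print(nm,X.round(4),proj("top",X).round(1))
```

```text
peg px [183 142  96] table [151  97  60] paddle [191 147  98] box [148 144 125]
peg 133 [0.4082 0.3359 0.2135] med [0.4085 0.3356 0.2134] [408.2 335.2] [60.2 11.1] 84.6 dir [-0.089 -0.996]
paddle 1541 [ 0.4658 -0.2153  0.1461] med [ 0.4653 -0.2152  0.1462] [ 466.4 -215.7] [142.9  59.8] 13.3 dir [-0.973 -0.23 ]
[-0.19766902 -0.04541914  0.22835058]
x
x
mid [0.4056 0.3342 0.2074] [169.6 316.4]
grip [0.4058 0.3372 0.2074] [168.2 316.3]
free [0.4075 0.3652 0.2074] [155.6 315.9]
```

```bash
python3 -m crank '[[[0,0,-2],[0,0,0]],[[0,0,-2],[0,0,0.14]],[[0,0,-2],[0,0,0.14]],[[0,0,-1],[0,0,0.14]],[[0,0,0],[0,0,0.14]]]' 5 30
python3 -m crank '[[[0,0,0],[0,0,0.14]],[[0,0,0],[0,0,0.14]],[[0,0,0],[0,0,0.14]],[[0,0,0],[0,0,0.14]],[[0,0,0],[0,0,0.14]]]'
python3 -m crank '[[[-2.8,1.8,0],[0,0,0]],[[-2.8,1.8,0],[0,0,0]],[[-2.8,1.8,0],[0,0,0]],[[-2.8,1.8,0],[0,0,0]],[[-2.8,1.8,0],[0,0,0]]]'
cat >> h.py <<'E'
from scipy.spatial.transform import Rotation as Ro
def togo(X,yaw=None):
    "shift in tool cm to world point X; turn about tool to point down with tool y at yaw"
    o=monitor.get_obs(); R=Ro.from_rotvec(o["orientation"])
    out=[(R.inv().apply(np.array(X)-o["tcp_pos"])*100).round(2).tolist()]
    if yaw is not None:
        c,s=np.cos(yaw),np.sin(yaw); T=Ro.from_matrix(np.array([[-s,c,0],[c,s,0],[0,0,-1]]).T if False else np.column_stack([[-s,c,0],[c,s,0],[0,0,-1]]))
        out.append((R.inv()*T).as_rotvec().round(3).tolist())
    print("t",o["clock"],"tcp",o["tcp_pos"].round(4),"F",o["contact_force"].round(1),"grip",round(o["grip_width"],4),round(o["gripper_force"],1),"togo",out,"q",o["joints"].round(2))
E
python3 -c "
from h import *
togo([.408,.3385,.29],-.065)"
```

```text
clock: 0.6
tcp_pos: [0.2474, 0.6288, 0.303]
orientation: [-1.423, -2.8, -0.004]
contact_force: [0.9, 0.0, 0.2]
grip_width: 0.0496
gripper_force: 0.0
clock: 1.1
tcp_pos: [0.2469, 0.6279, 0.3007]
orientation: [2.297, 2.142, -0.002]
contact_force: [0.3, 0.2, -0.3]
grip_width: 0.0498
gripper_force: 0.0
clock: 1.6
tcp_pos: [0.3283, 0.4812, 0.3009]
orientation: [2.291, 2.149, -0.001]
contact_force: [0.5, -0.6, -0.2]
grip_width: 0.0498
gripper_force: 0.0
t 1.6 tcp [0.3283 0.4812 0.3009] F [ 0.5 -0.6 -0.2] grip 0.0498 0.0 togo [[-13.73, 8.86, 1.1], [-0.0, 0.001, 0.001]] q [-1.34  0.27  0.33  1.72 -0.09  1.17 -1.05]
```

```bash
python3 -m crank '[[[-2.8,1.8,0],[0,0,0]],[[-2.8,1.8,0],[0,0,0]],[[-2.8,1.8,0],[0,0,0]],[[-2.7,1.8,0],[0,0,0]],[[-2.6,1.7,1.1],[0,0,0]]]'
python3 -m crank '[[[0,0,2.5],[0,0,0]],[[0,0,2.5],[0,0,0]],[[0,0,2],[0,0,0]],[[0,0,2],[0,0,0]],[[0,0,1.1],[0,0,0]]]'
python3 -c "
from h import *
togo([.408,.3385,.188],-.065)
p,d=optics.grab_frame('side'); u,v=proj('side',np.array([.408,.3385,.207])).astype(int); print(u,v)
cv2.imwrite('pics/s1.png',cv2.resize(p[v-70:v+70,u-90:u+90],None,fx=4,fy=4,interpolation=cv2.INTER_CUBIC)[:,:,::-1])"
```

```text
clock: 2.1
tcp_pos: [0.4091, 0.3393, 0.2912]
orientation: [-2.292, -2.149, -0.004]
contact_force: [0.2, 0.4, -0.4]
grip_width: 0.0504
gripper_force: 0.0
clock: 2.6
tcp_pos: [0.4071, 0.3395, 0.1875]
orientation: [2.291, 2.149, -0.004]
contact_force: [0.3, -0.4, -0.2]
grip_width: 0.05
gripper_force: 0.0
t 2.6 tcp [0.4071 0.3395 0.1875] F [ 0.3 -0.4 -0.2] grip 0.05 0.0 togo [[-0.1, 0.09, -0.05], [-0.002, 0.002, 0.001]] q [-1.13  0.3   0.39  1.97 -0.14  0.9  -0.73]
222 190
```

View pics/s1.png

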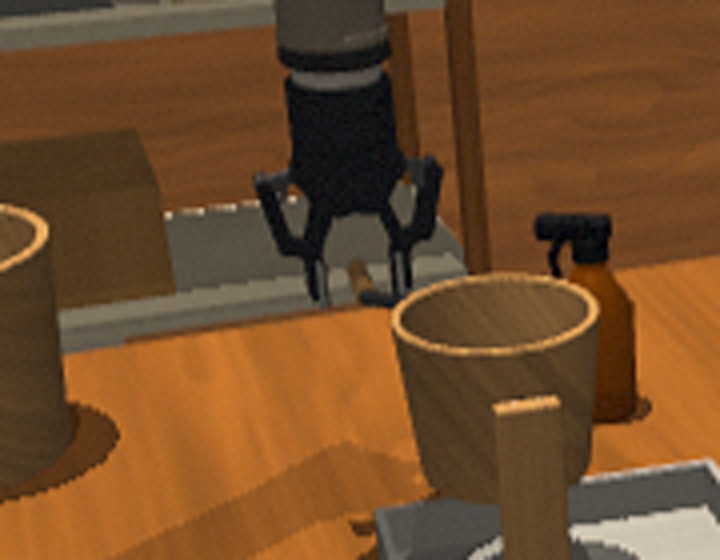

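The picture shows the peg (crop (358,275)) between the two open fingertips, about centred. Closing.

```bash
python3 -m crank '[[[0,0,0],[0,0,0]],[[0,0,0],[0,0,0]],[[0,0,0],[0,0,0]],[[0,0,0],[0,0,0]],[[0,0,0],[0,0,0]]]' 0 40
python3 -c "
from h import *
togo([.408,.3385,.188],-.065)
a=.349
for k in range(0,9):
  print(k*.3,np.round([-8*np.cos(a+.3*k),8*np.sin(a+.3*k)],2), 'd/row(1/5)',np.round([ (-8*np.cos(a+.3*k+.3)+8*np.cos(a+.3*k))/5,(8*np.sin(a+.3*k+.3)-8*np.sin(a+.3*k))/5],2))"
```

```text
clock: 3.15
tcp_pos: [0.4082, 0.3408, 0.1903]
orientation: [-2.291, -2.149, -0.002]
contact_force: [-2.7, -0.4, 6.6]
grip_width: 0.0146
gripper_force: 39.2
t 3.15 tcp [0.4082 0.3408 0.1903] F [-2.7 -0.4  6.6] grip 0.0146 39.2 togo [[-0.23, -0.01, 0.23], [0.0, -0.002, 0.001]] q [-1.13  0.3   0.39  1.96 -0.14  0.91 -0.74]
0.0 [-7.52  2.74] d/row(1/5) [0.23 0.42]
0.3 [-6.37  4.84] d/row(1/5) [0.34 0.33]
0.6 [-4.66  6.5 ] d/row(1/5) [0.43 0.22]
0.8999999999999999 [-2.53  7.59] d/row(1/5) [0.47 0.08]
1.2 [-0.17  8.  ] d/row(1/5) [ 0.47 -0.06]
1.5 [2.2  7.69] d/row(1/5) [ 0.44 -0.2 ]
1.7999999999999998 [4.37 6.7 ] d/row(1/5) [ 0.36 -0.32]
2.1 [6.16 5.11] d/row(1/5) [ 0.25 -0.41]
2.4 [7.39 3.06] d/row(1/5) [ 0.11 -0.46]
```

```bash
python3 -m crank '[[[0,0.23,-0.42],[0,0,0]],[[0,0.23,-0.42],[0,0,0]],[[0,0.23,-0.42],[0,0,0]],[[0,0.23,-0.42],[0,0,0]],[[0,0.23,-0.42],[0,0,0]]]' 
python3 -m crank '[[[0,0.34,-0.33],[0,0,0]],[[0,0.34,-0.33],[0,0,0]],[[0,0.34,-0.33],[0,0,0]],[[0,0.34,-0.33],[0,0,0]],[[0,0.34,-0.33],[0,0,0]]]'
cat >> h.py <<'E'
def tilt():
    o=monitor.get_obs(); R=Ro.from_rotvec(o["orientation"]); g=o["tcp_pos"]-R.apply([0,0,.019])
    e=np.array([np.cos(-.065),np.sin(-.065),0]); x=(g-[.4735,.186,.18])@e; z=g[2]-.18
    print("tilt",round(np.arctan2(z,-x)-.349,3),"rad mm",round(np.hypot(x,z)*1000,1),"F",o["contact_force"].round(1),"M",o["moment"].round(2),"w",round(o["grip_width"],4),o["gripper_force"],R.as_matrix()[:,2].round(3))
E
python3 -c "
from h import *
tilt()"
```

```text
clock: 3.65
tcp_pos: [0.4168, 0.3399, 0.2093]
orientation: [-2.288, -2.149, 0.007]
contact_force: [-5.7, 3.3, -6.8]
grip_width: 0.0142
gripper_force: 39.0
clock: 4.15
tcp_pos: [0.4297, 0.339, 0.2258]
orientation: [-2.283, -2.148, 0.018]
contact_force: [-20.2, -0.2, 6.7]
grip_width: 0.0142
gripper_force: 39.2
tilt 0.533 rad mm 83.9 F [-20.2  -0.2   6.7] M [-0.01  4.62 -0.21] w 0.0142 39.21077370643616 [-0.013 -0.003 -1.   ]
```

```bash
python3 -m crank '[[[0,0.4,-0.27],[0,0,0]],[[0,0.4,-0.27],[0,0,0]],[[0,0.4,-0.27],[0,0,0]],[[0,0.4,-0.27],[0,0,0]],[[0,0.4,-0.27],[0,0,0]]]' - 22
python3 -c "
from h import *
tilt()"
python3 -m crank '[[[0,0.47,-0.12],[0,0,0]],[[0,0.47,-0.1],[0,0,0]],[[0,0.47,-0.08],[0,0,0]],[[0,0.47,-0.05],[0,0,0]],[[0,0.47,-0.03],[0,0,0]]]' 
python3 -c "
from h import *
tilt()
p,d=optics.grab_frame('side'); u,v=240,190
cv2.imwrite('pics/s2.png',cv2.resize(p[v-80:v+90,u-100:u+100],None,fx=3.5,fy=3.5,interpolation=cv2.INTER_CUBIC)[:,:,::-1])"
```

```text
clock: 4.65
tcp_pos: [0.4499, 0.3375, 0.2412]
orientation: [-2.282, -2.147, 0.017]
contact_force: [-22.4, -4.7, 20.6]
grip_width: 0.0144
gripper_force: 38.6
tilt 0.829 rad mm 86.8 F [-22.4  -4.7  20.6] M [-1.07  5.34 -0.15] w 0.0144 38.61096739768982 [-0.013 -0.002 -1.   ]
clock: 5.15
tcp_pos: [0.4777, 0.3355, 0.2458]
orientation: [-2.288, -2.147, 0.006]
contact_force: [-14.7, -3.7, 18.0]
grip_width: 0.0146
gripper_force: 40.3
tilt 1.158 rad mm 85.0 F [-14.7  -3.7  18. ] M [-0.86  3.49 -0.25] w 0.0146 40.34796953201294 [-0.005 -0.    -1.   ]
```

View pics/s2.png

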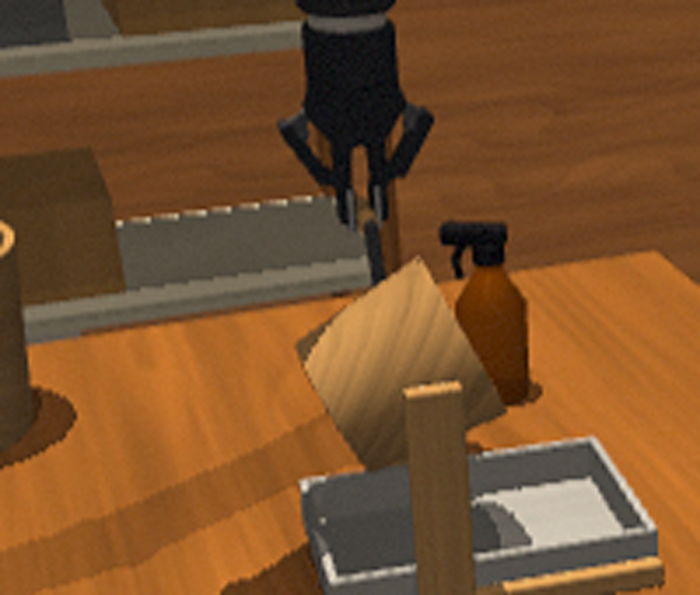

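The side picture shows the pail tipped about 60° with the peg (crop (367,212)) held at the fingertips and no stones out yet. Continuing along the arc with a lighter grip.

```bash
python3 -m crank '[[[0,0.47,-0.06],[0,0,0]],[[0,0.47,-0.03],[0,0,0]],[[0,0.47,0],[0,0,0]],[[0,0.47,0.05],[0,0,0]],[[0,0.47,0.08],[0,0,0]]]' 0 22
python3 -c "
from h import *
tilt()"
python3 -m crank '[[[0,0.46,0.13],[0,0,0]],[[0,0.45,0.17],[0,0,0]],[[0,0.44,0.2],[0,0,0]],[[0,0.43,0.23],[0,0,0]],[[0,0.42,0.26],[0,0,0]]]' 
python3 -c "
from h import *
tilt()"
```

```text
clock: 5.7
tcp_pos: [0.5016, 0.3338, 0.2446]
orientation: [-2.289, -2.148, 0.005]
contact_force: [-10.4, -3.4, 9.2]
grip_width: 0.0142
gripper_force: 39.0
tilt 1.44 rad mm 85.6 F [-10.4  -3.4   9.2] M [-0.47  2.56 -0.21] w 0.0142 38.95600497722626 [-0.004 -0.001 -1.   ]
clock: 6.2
tcp_pos: [0.5239, 0.3322, 0.2346]
orientation: [-2.29, -2.148, 0.005]
contact_force: [-7.8, -3.9, 8.6]
grip_width: 0.0147
gripper_force: 39.8
tilt 1.728 rad mm 84.1 F [-7.8 -3.9  8.6] M [-0.68  1.93 -0.21] w 0.0147 39.76155996322632 [-0.004 -0.001 -1.   ]
```

```bash
python3 -m crank '[[[0,0.4,0.28],[0,0,0]],[[0,0.38,0.31],[0,0,0]],[[0,0.36,0.33],[0,0,0]],[[0,0.33,0.35],[0,0,0]],[[0,0.31,0.37],[0,0,0]]]' 
python3 -c "
from h import *
tilt()"
python3 -m crank '[[[0,0.28,0.39],[0,0,0]],[[0,0.26,0.4],[0,0,0]],[[0,0.24,0.42],[0,0,0]],[[0,0.2,0.43],[0,0,0]],[[0,0,0],[0,0,0]]]' 
python3 -c "
from h import *
tilt()
p,d=optics.grab_frame('top'); u,v=235,270
a=cv2.resize(p[v-80:v+60,u-90:u+90],None,fx=2.2,fy=2.2,interpolation=cv2.INTER_CUBIC)
p,d=optics.grab_frame('side'); u,v=270,215
b=cv2.resize(p[v-70:v+70,u-90:u+90],None,fx=2.2,fy=2.2,interpolation=cv2.INTER_CUBIC)
cv2.imwrite('pics/s3.png',np.hstack([a,b])[:,:,::-1])"
```

```text
clock: 6.7
tcp_pos: [0.5423, 0.331, 0.2182]
orientation: [-2.291, -2.148, 0.003]
contact_force: [-6.8, -1.5, 9.2]
grip_width: 0.0145
gripper_force: 41.0
tilt 2.025 rad mm 82.4 F [-6.8 -1.5  9.2] M [-0.49  1.91 -0.15] w 0.0145 40.96984326839447 [-0.002 -0.001 -1.   ]
clock: 7.2
tcp_pos: [0.553, 0.3301, 0.2013]
orientation: [2.292, 2.148, -0.002]
contact_force: [-3.1, -1.2, 1.8]
grip_width: 0.0145
gripper_force: 42.1
tilt 2.27 rad mm 80.7 F [-3.1 -1.2  1.8] M [-0.34  0.54 -0.13] w 0.0145 42.116228342056274 [-0.001 -0.001 -1.   ]
```

View pics/s3.png

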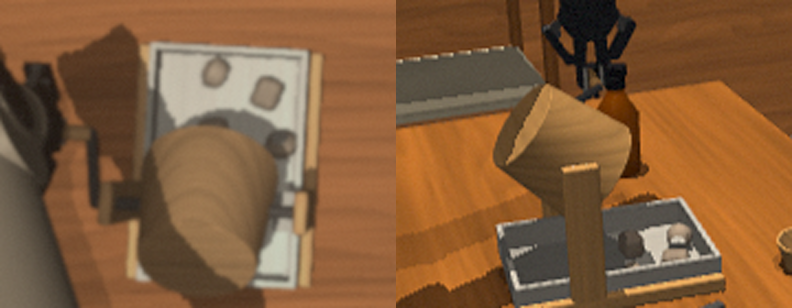

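The picture shows three stones in the tray (crop (215,72), (267,93), (283,143)) and a fourth partly under the pail's rim (210,125). I'll turn the pail back and count afterwards.

```bash
python3 -m crank '[[[0,0,0],[0,0,0]],[[0,-0.2,-0.43],[0,0,0]],[[0,-0.24,-0.42],[0,0,0]],[[0,-0.26,-0.4],[0,0,0]],[[0,-0.28,-0.39],[0,0,0]]]' 
python3 -m crank '[[[0,-0.31,-0.37],[0,0,0]],[[0,-0.33,-0.35],[0,0,0]],[[0,-0.36,-0.33],[0,0,0]],[[0,-0.38,-0.31],[0,0,0]],[[0,-0.4,-0.28],[0,0,0]]]' 
python3 -c "
from h import *
tilt()"
python3 -m crank '[[[0,-0.42,-0.26],[0,0,0]],[[0,-0.43,-0.23],[0,0,0]],[[0,-0.44,-0.2],[0,0,0]],[[0,-0.45,-0.17],[0,0,0]],[[0,-0.46,-0.13],[0,0,0]]]' 
python3 -m crank '[[[0,-0.47,-0.08],[0,0,0]],[[0,-0.47,-0.05],[0,0,0]],[[0,-0.47,0],[0,0,0]],[[0,-0.47,0.03],[0,0,0]],[[0,-0.47,0.06],[0,0,0]]]'
python3 -c "
from h import *
tilt()"
```

```text
clock: 7.8
tcp_pos: [0.5428, 0.3309, 0.2173]
orientation: [2.291, 2.148, -0.002]
contact_force: [0.8, -3.7, -7.6]
grip_width: 0.0147
gripper_force: 39.7
clock: 8.3
tcp_pos: [0.5253, 0.3323, 0.2342]
orientation: [2.291, 2.148, 0.001]
contact_force: [2.3, -3.4, -9.4]
grip_width: 0.0148
gripper_force: 37.7
tilt 1.745 rad mm 84.5 F [ 2.3 -3.4 -9.4] M [-0.95 -0.85 -0.13] w 0.0148 37.68602907657623 [ 0.001 -0.    -1.   ]
clock: 8.8
tcp_pos: [0.505, 0.334, 0.2453]
orientation: [2.291, 2.147, 0.006]
contact_force: [5.0, -4.5, 0.1]
grip_width: 0.0141
gripper_force: 36.9
clock: 9.3
tcp_pos: [0.4843, 0.3358, 0.2487]
orientation: [2.291, 2.145, 0.016]
contact_force: [4.8, -6.3, 11.7]
grip_width: 0.0143
gripper_force: 37.4
tilt 1.232 rad mm 87.7 F [ 4.8 -6.3 11.7] M [-1.33 -1.41 -0.11] w 0.0143 37.38099217414856 [ 0.01   0.005 -1.   ]
```

```bash
python3 -m crank '[[[0,-0.47,0.03],[0,0,0]],[[0,-0.47,0.05],[0,0,0]],[[0,-0.47,0.08],[0,0,0]],[[0,-0.47,0.1],[0,0,0]],[[0,-0.47,0.12],[0,0,0]]]' 
python3 -m crank '[[[0,-0.4,0.27],[0,0,0]],[[0,-0.4,0.27],[0,0,0]],[[0,-0.4,0.27],[0,0,0]],[[0,-0.4,0.27],[0,0,0]],[[0,-0.4,0.27],[0,0,0]]]'
python3 -c "
from h import *
tilt()"
python3 -m crank '[[[0,-0.34,0.33],[0,0,0]],[[0,-0.34,0.33],[0,0,0]],[[0,-0.34,0.33],[0,0,0]],[[0,-0.34,0.33],[0,0,0]],[[0,-0.34,0.33],[0,0,0]]]' 
python3 -c "
from h import *
tilt()
p,d=optics.grab_frame('top'); u,v=235,270
a=cv2.resize(p[v-80:v+60,u-90:u+90],None,fx=2.2,fy=2.2,interpolation=cv2.INTER_CUBIC)
p,d=optics.grab_frame('side'); u,v=270,215
b=cv2.resize(p[v-70:v+70,u-90:u+90],None,fx=2.2,fy=2.2,interpolation=cv2.INTER_CUBIC)
cv2.imwrite('pics/s4.png',np.hstack([a,b])[:,:,::-1])"
```

```text
clock: 9.8
tcp_pos: [0.4596, 0.3378, 0.2439]
orientation: [2.291, 2.147, 0.013]
contact_force: [6.1, -5.9, 7.5]
grip_width: 0.0144
gripper_force: 37.9
clock: 10.3
tcp_pos: [0.4375, 0.3397, 0.2304]
orientation: [-2.29, -2.148, -0.008]
contact_force: [-0.9, -5.6, 11.0]
grip_width: 0.0141
gripper_force: 40.7
tilt 0.637 rad mm 83.3 F [-0.9 -5.6 11. ] M [-1.19 -0.03 -0.08] w 0.0141 40.67935109138489 [ 0.003  0.004 -1.   ]
clock: 10.8
tcp_pos: [0.4212, 0.3409, 0.2132]
orientation: [-2.291, -2.149, -0.01]
contact_force: [3.3, -5.7, 5.5]
grip_width: 0.0146
gripper_force: 41.8
tilt 0.348 rad mm 81.3 F [ 3.3 -5.7  5.5] M [-1.2  -0.86 -0.15] w 0.0146 41.80813014507294 [ 0.004  0.004 -1.   ]
```

View pics/s4.png

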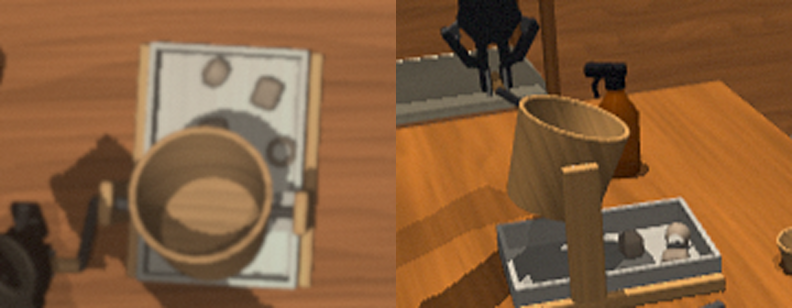

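The pail is empty; stones show at (215,72), (267,93), (281,150), with the fourth's edge at about (212,122). Finishing the turn to the stop.

```bash
python3 -m crank '[[[0,-0.25,0.42],[0,0,0]],[[0,-0.25,0.42],[0,0,0]],[[0,-0.23,0.42],[0,0,0]],[[0,-0.23,0.42],[0,0,0]],[[0,-0.23,0.42],[0,0,0]]]' 
python3 -c "
from h import *
tilt()"
python3 -m crank '[[[0,-0.1,0.3],[0,0,0]],[[0,-0.1,0.3],[0,0,0]],[[0,0,0.2],[0,0,0]],[[0,0,0],[0,0,0]],[[0,0,0],[0,0,0]]]' 
python3 -c "
from h import *
tilt(); togo([.408,.3385,.188],-.065)"
```

```text
clock: 11.4
tcp_pos: [0.4097, 0.3418, 0.1917]
orientation: [-2.292, -2.149, -0.01]
contact_force: [5.2, -4.1, 7.8]
grip_width: 0.0144
gripper_force: 44.3
tilt 0.045 rad mm 80.0 F [ 5.2 -4.1  7.8] M [-0.97 -1.36 -0.15] w 0.0144 44.34186816215515 [ 0.005  0.004 -1.   ]
clock: 11.9
tcp_pos: [0.4084, 0.3421, 0.1871]
orientation: [-2.291, -2.147, -0.012]
contact_force: [-3.9, -11.8, 35.7]
grip_width: 0.0146
gripper_force: 47.6
tilt -0.015 rad mm 79.6 F [ -3.9 -11.8  35.7] M [-2.41  0.92 -0.13] w 0.0146 47.635120153427124 [ 0.004  0.007 -1.   ]
t 11.9 tcp [0.4084 0.3421 0.1871] F [ -3.9 -11.8  35.7] grip 0.0146 47.6 togo [[-0.36, -0.01, -0.09], [0.004, -0.007, -0.0]] q [-1.14  0.3   0.39  1.97 -0.15  0.89 -0.73]
```

At the stop (35 N). Relieve, open, lift.

```bash
python3 -m crank '[[[0,0,-0.15],[0,0,0]],[[0,0,0],[0,0,0]],[[0,0,0],[0,0,0]],[[0,0,0],[0,0,0]],[[0,0,0],[0,0,0]]]' 5 
python3 -m crank '[[[0,0,-1],[0,0,0]],[[0,0,-2],[0,0,0]],[[0,0,-3],[0,0,0]],[[0,0,-4],[0,0,0]],[[0,0,-4],[0,0,0]]]' 
python3 -c "
from h import *
togo([.423,-.226,.28],.232)
d=optics.grab_frame('top')[1]; C=cloud('top',d)
def rim(z0,z1):
  S=C[245:320,195:275].reshape(-1,3); S=S[(S[:,2]>z0)&(S[:,2]<z1)]; print(len(S),np.linalg.lstsq(np.c_[S[:,:2],np.ones(len(S))],S[:,2],rcond=None)[0])
rim(.2,.27)
d0=np.load('top_d.npy');C=cloud('top',d0); rim(.2,.27)
p=optics.grab_frame('top')[0]; u,v=235,270
cv2.imwrite('pics/s5.png',cv2.resize(p[v-80:v+60,u-90:u+90],None,fx=4,fy=4,interpolation=cv2.INTER_CUBIC)[:,:,::-1])
"
```

```text
clock: 12.4
tcp_pos: [0.4053, 0.3407, 0.1825]
orientation: [-2.291, -2.15, 0.001]
contact_force: [1.0, -0.1, -0.5]
grip_width: 0.05
gripper_force: 0.0
clock: 12.9
tcp_pos: [0.4055, 0.34, 0.3247]
orientation: [2.292, 2.149, -0.001]
contact_force: [1.4, 0.2, 0.2]
grip_width: 0.0503
gripper_force: 0.0
t 12.9 tcp [0.4055 0.34   0.3247] F [1.4 0.2 0.2] grip 0.0503 0.0 togo [[-56.37, 5.4, 4.49], [-0.0, 0.0, -0.296]] q [-1.18  0.15  0.42  1.81 -0.07  1.2  -0.81]
979 [ 0.01275212 -0.06034231  0.22928919]
981 [ 0.01501228 -0.06057874  0.22837286]
```

View pics/s5.png

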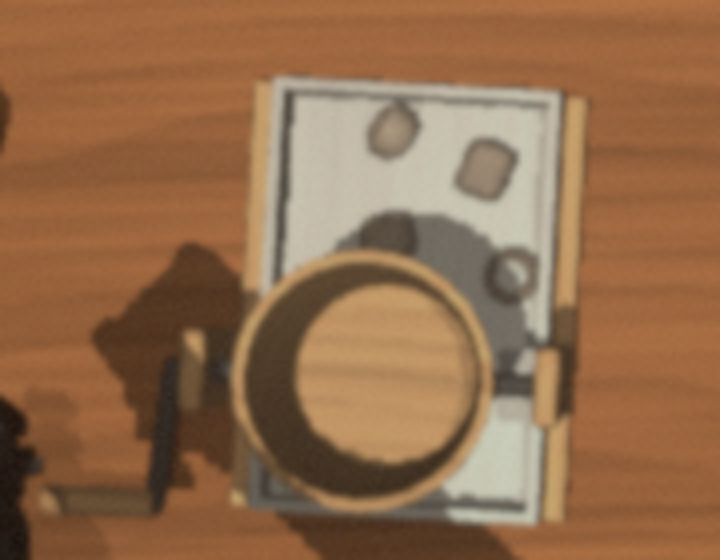

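The view shows the pail empty and upright (rim tilt same as at the start). All four stones lie in the tray at (392,130), (487,168), (512,275) and (390,235). On to the dryer.

```bash
python3 -m crank '[[[-2,1,0],[0,0,0]],[[-4,1,0],[0,0,0]],[[-4,1,0],[0,0,0]],[[-4,1,0],[0,0,0]],[[-4,1,0],[0,0,0]]]' 0 40
python3 -m crank '[[[-4,0.4,0],[0,0,0]],[[-4,0,0],[0,0,0]],[[-4,0,0],[0,0,0]],[[-4,0,0],[0,0,0]],[[-4,0,0],[0,0,0]]]'
python3 -m crank '[[[-4,0,0],[0,0,0]],[[-4,0,0],[0,0,0]],[[-4,0,0],[0,0,0]],[[-4,0,0],[0,0,0]],[[-2.3,0,0],[0,0,0]]]'
python3 -m crank '[[[0,0,2],[0,0,-0.1]],[[0,0,2],[0,0,-0.1]],[[0,0,2],[0,0,-0.096]],[[0,0,0],[0,0,0]],[[0,0,0],[0,0,0]]]'
python3 -c "
from h import *
togo([.423,-.226,.19],.232)"
```

```text
clock: 13.5
tcp_pos: [0.4439, 0.1558, 0.3228]
orientation: [-2.291, -2.149, -0.0]
contact_force: [0.6, -0.7, -0.2]
grip_width: -0.0
gripper_force: 0.0
clock: 14.0
tcp_pos: [0.4346, -0.044, 0.3229]
orientation: [-2.291, -2.149, -0.001]
contact_force: [0.4, 0.5, -0.1]
grip_width: 0.0001
gripper_force: 0.0
clock: 14.5
tcp_pos: [0.4224, -0.2281, 0.3232]
orientation: [2.295, 2.145, 0.001]
contact_force: [0.0, 0.7, 0.6]
grip_width: -0.0001
gripper_force: 0.0
clock: 15.0
tcp_pos: [0.4233, -0.2251, 0.2631]
orientation: [-1.953, -2.46, 0.001]
contact_force: [0.2, 0.1, 0.1]
grip_width: -0.0001
gripper_force: 0.0
t 15.0 tcp [ 0.4233 -0.2251  0.2631] F [0.2 0.1 0.1] grip -0.0001 0.0 togo [[-0.08, -0.05, 7.31], [-0.001, 0.0, -0.003]] q [-0.51  0.15  0.99  2.01 -0.15  1.05  0.77]
```

```bash
python3 -m crank '[[[0,0,3],[0,0,0]],[[0,0,3],[0,0,0]],[[0,0,2],[0,0,0]],[[0,0,1],[0,0,0]],[[0,0,0.5],[0,0,0]]]'
python3 -m crank '[[[0,0,0.5],[0,0,0]],[[0,0,0.5],[0,0,0]],[[0,0,0.5],[0,0,0]],[[0,0,0],[0,0,0]],[[0,0,0],[0,0,0]]]'
python3 -m crank '[[[0,0,0.5],[0,0,0]],[[0,0,0.5],[0,0,0]],[[0,0,0.5],[0,0,0]],[[0,0,0.3],[0,0,0]],[[0,0,0],[0,0,0]]]'
cat > pad.py <<'E'
from h import *
togo([.423,-.226,.131],.232)
p,d=optics.grab_frame('top'); C=cloud('top',d); e=np.array([.973,.23])
br=(p[...,0]>150)&(p[...,0].astype(int)-p[...,2]>40)
s=np.s_[240:325,380:440]; S=C[s][(d[s]>0)&br[s]&(C[s][...,2]>.11)&(C[s][...,2]<.19)]
k=np.linalg.lstsq(np.c_[S[:,:2]@e,np.ones(len(S))],S[:,2],rcond=None)[0]; print(len(S),"slope",k[0].round(3),"z",np.percentile(S[:,2],[2,50,98]).round(4))
cv2.imwrite('pics/pad.png',cv2.resize(p[220:340,340:470],None,fx=4,fy=4)[:,:,::-1])
E
python3 pad.py
```

```text
clock: 15.5
tcp_pos: [0.424, -0.225, 0.1681]
orientation: [1.95, 2.462, 0.0]
contact_force: [-0.9, -0.1, 0.4]
grip_width: 0.0
gripper_force: 0.0
clock: 16.0
tcp_pos: [0.4239, -0.225, 0.1531]
orientation: [1.949, 2.463, 0.001]
contact_force: [1.1, -1.0, 2.4]
grip_width: 0.0003
gripper_force: 1.0
clock: 16.5
tcp_pos: [0.4228, -0.2251, 0.1343]
orientation: [-1.95, -2.462, 0.001]
contact_force: [-3.0, -1.7, 5.7]
grip_width: -0.0
gripper_force: 2.3
t 16.5 tcp [ 0.4228 -0.2251  0.1343] F [-3.  -1.7  5.7] grip -0.0 2.3 togo [[-0.09, -0.0, 0.33], [-0.001, -0.0, -0.001]] q [-0.32  0.38  0.84  2.14 -0.41  0.78  1.01]
240 slope -0.018 z [0.124  0.1307 0.1363]
```

```bash
python3 -m crank '[[[0,0,0.28],[0,0,0]],[[0,0,0],[0,0,0]],[[0,0,0],[0,0,0]],[[0,0,0],[0,0,0]],[[0,0,0],[0,0,0]]]'
python3 pad.py
python3 - <<'E'
from h import *
p,d=optics.grab_frame('side'); cv2.imwrite('pics/s6.png',cv2.resize(p[190:390,150:420],None,fx=2.9,fy=2.9,interpolation=cv2.INTER_CUBIC)[:580,:,::-1])
E
```

```text
clock: 17.05
tcp_pos: [0.4233, -0.225, 0.1322]
orientation: [-1.95, -2.463, -0.0]
contact_force: [-2.9, -0.9, 4.3]
grip_width: -0.0002
gripper_force: 2.5
t 17.05 tcp [ 0.4233 -0.225   0.1322] F [-2.9 -0.9  4.3] grip -0.0002 2.5 togo [[-0.09, -0.06, 0.12], [-0.0, -0.0, -0.0]] q [-0.32  0.39  0.84  2.15 -0.41  0.77  1.02]
243 slope 0.026 z [0.1243 0.1307 0.1374]
```

View pics/s6.png

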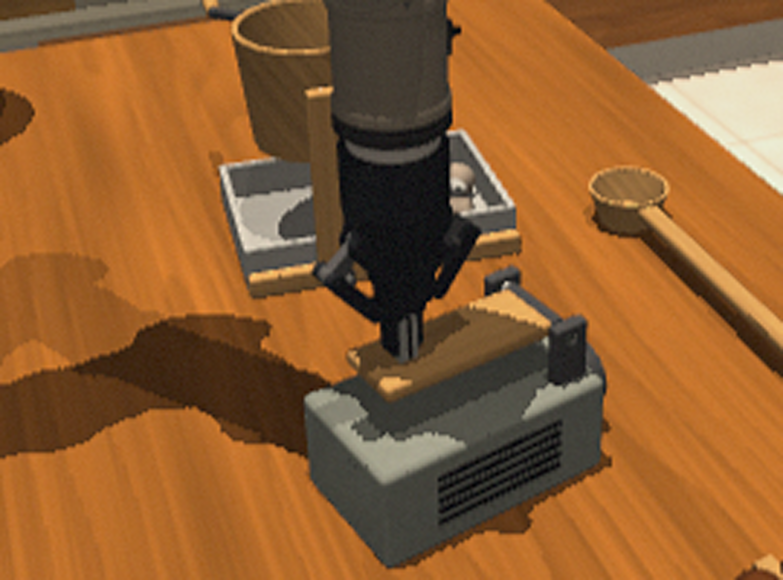

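The fingertips press on the paddle at crop (405,350) and it looks about level. I'll check the slope with the side camera's depth.

Run:
```python
from h import *
e=np.array([.973,.23]); n=np.array([-.23,.973])
for cam in ("side","top"):
    m=[]
    for i in range(3):
        d=optics.grab_frame(cam)[1]; C=cloud(cam,d); S=C[d>0]
        a=(S[:,:2]-[.423,-.226])@e; b=(S[:,:2]-[.423,-.226])@n
        ok=(a>-.025)&(a<.1)&(abs(b)<.024)&(S[:,2]>.118)&(S[:,2]<.145)&~((abs(a)<.02)&(abs(b)<.02)); 
        k=np.linalg.lstsq(np.c_[a[ok],b[ok],np.ones(ok.sum())],S[ok,2],rcond=None)[0]
        f=ok&(a<-.012); m.append([ok.sum(),*k,np.median(S[f,2])])
    print(cam,np.mean(m,0).round(4))
togo([.423,-.226,.131],.232)
```

```text
side [ 5.230e+02 -7.200e-03  2.000e-04  1.339e-01  1.340e-01]
top [ 5.086667e+02 -6.800000e-03 -6.600000e-03  1.312000e-01  1.310000e-01]
t 17.45 tcp [ 0.4233 -0.225   0.1322] F [-3.3 -2.1  4.6] grip -0.0001 2.5 togo [[-0.09, -0.06, 0.12], [-0.0, -0.0, -0.0]] q [-0.32  0.39  0.84  2.15 -0.41  0.77  1.02]
```

```bash
python3 -m crank '[[[0,0,0.1],[0,0,0]],[[0,0,0],[0,0,0]],[[0,0,0],[0,0,0]],[[0,0,0],[0,0,0]],[[0,0,0],[0,0,0]]]'
python3 -c "
from h import *
togo([.423,-.226,.131],.232); print(r.hand_in())"
```

```text
clock: 17.95
tcp_pos: [0.4234, -0.225, 0.1312]
orientation: [-1.95, -2.463, -0.0]
contact_force: [-2.7, -1.4, 5.2]
grip_width: -0.0001
gripper_force: 2.6
t 17.95 tcp [ 0.4234 -0.225   0.1312] F [-2.7 -1.4  5.2] grip -0.0001 2.6 togo [[-0.09, -0.06, 0.02], [-0.0, -0.0, -0.0]] q [-0.32  0.39  0.84  2.15 -0.42  0.77  1.02]
the job is handed in; nothing more can be done
None
```

I handed the job in at about 18 s: all four stones are in the tray, the pail is back upright against its stop, and the arm is still holding the paddle level to within about 0.01 rad; the arm never went near the ladle, spray bottle or massager.

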